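# Register a jar carrier against the flip stop

### The arm

A 7-joint arm with a two-finger parallel gripper is mounted at the origin on the work surface. World frame = base frame: x ahead of the robot, y to its left, z up, the work surface at z = 0. Lengths are in mm, angles in rad, forces in N, time in s.
With the tool pointing down it reaches from about 350 to 900 mm from the base axis. Payload 19.9 kg.
Tool frame: the origin (TCP) lies on the front face of the gripper's body, between the roots of the fingers; the fingertips stand env.tip_extent ahead of it and the grasp point (between the pads) lies 54 mm ahead of it (env.tip_extent is the distance from the TCP to the fingertips, in mm); z points along the fingers, y is the line along which they close (so a half turn about z gives the same grasp; the last joint's range is limited). The gripper opens to 85 mm and grips with 20 to 120 N. Pads are 22 mm wide; open, the fingers measure 114 mm over their backs; the gripper's body (76 mm by 85 mm) begins 54 mm behind the grasp point. The pads swing forward as they close: fully open they stand 13 mm farther back than shut.
Start: joints at [1.238, 0.417, -0.01, 1.614, 0.005, 1.111, -0.053], TCP at [179.798, -598.566, 303.86] pointing down, gripper open.
Joint ranges: [-2.81, 2.81], [-0.39, 2.02], [-1.27, 1.25], [0.06, 2.57], [-1.19, 4.33], [0.19, 2], [-2.82, 2.82]. Speed limits (rad/s): [1.89, 1.89, 2.39, 2.39, 3.01, 3.01, 3.01].

### API

Orientations are given as a 3x3 rotation matrix whose columns are the frame's x, y, z axes.
In Python, from bench import env gives the robot as it stands.
- The arm moves only by the tool arm_command, never from a script. Its argument "series" is a list of rows, each an object with "linear": the shift along the tool's x, y, z as a fraction of full scale, a list of three; "twist": the turn about the tool's z as a fraction of full scale. In form: [{"linear": [x, y, z], "twist": twist}, ...]. A call has exactly 10 rows; each row shifts and turns the commanded pose from where the row before left it, along the tool's axes as they then stand; what a row does not reach is not made up. Full scale, the value 1, is 0.1 m for a shift and pi rad for a turn. A row lasts 1/12 s, in which the tool goes at most 41.7 mm and 7.16 degrees, less where a joint would pass 70% of its speed; a pose out of reach is approached as far as the arm can. A call with a number of a shift or a turn outside -1 to 1 is refused whole. A call with a gripper value outside its range is refused whole. "fingers" is the opening, from 0 (shut) to 1 (fully open), set as the call begins (left out, the last holds). The fingers move at their own pace and stop on an object; the grip force is fixed at half the most. Time passes only in rows, so rows that do not move let the fingers close, or fill a call up. It gives the time, the measured TCP pose, the force, the opening and the grip force at its end, in the units of the state.
- env.sense(): the state, without advancing time (a new reading comes with each control period).
- env.get_image(name): name is "side" or "top" or "wrist"; returns the picture (384x512x3 uint8, blue, green, red); there is no depth.
- env.camera_params(name): a dict with "fov_y" (degrees; the focal length in pixels is half the picture's height over the tangent of half this angle, whatever the lens; pixels are square), "cx", "cy" (the principal point, pixels), "k1" (the pictures are not rectified: a ray, as slopes to the right and down, at radius r is drawn at 1 + k1 r^2 times it, then the intrinsics apply), "position" and "attitude" of the camera in the world; the wrist camera has in their place "tool_from_camera" (4x4, takes a point from camera to tool coordinates, whose origin is the TCP and whose axes are the flange's). Camera axes: x right, y up, looking along -z (the intrinsics and any distortion apply to the point x, -y, -z); pixel columns grow to the right and rows downward; lengths in mm; the calibration is good to about 2 mm. A picture is of the moment at which its call begins: read the wrist's pose just before it. camera_params takes no time and is no camera call.
- env.sign_off(): hands the job in; it is judged then, once.
Trained networks look in the newest picture that a camera, given by its name, has taken for a name from the list of things; names that differ only in an ending like _2 or _b are one class to them, and where a whole thing is asked for, a point or a joint stands for the part that bears it (a point fixed in the world has none). Each returns a list of dicts, best first, with "score" (0 to 1); they miss things now and then, are a little off and sometimes report something else, mostly with a low value. They report only what shows in the picture. A call takes as long as a camera call.
- env.boxes_of(camera, thing): "uv" ([column, row] in pixels, amid what is visible of it).
- env.tip_of(camera, thing): "uv" ([column, row] in pixels: a listed point, or the origin of a listed thing).
The state is a dict: "time": time; "joint_pos": joint angles; "qvel": joint speeds; "tau": joint torques, N m; "position": TCP position; "tool_rot": TCP orientation; "force": force on the tool from outside, world axes, zero at the start; "wrist_torque": the same for the moment, N m; "gripper_width": finger opening in mm; "grip_force": force on a finger pad.
Only numpy, scipy, OpenCV 4.12 (cv2) and the standard library are available. Lean on these libraries where they do the work, as an engineer would, in place of code of your own. Each camera call takes 0.05 s, during which the arm holds its last target. There are 200 camera calls.

### The job

At the pigment archive's labelling jig, flip the stop flag all the way down across the guide channel. Then slide the wooden jar carrier along the channel, without lifting it, until it presses the flag's rubber bumper in with a steady push of about 8 N (never as much as 20 N) for about a second; let go, leaving the flag down and the carrier still resting against the bumper. Leave the two jars and the spatula beside the jig where they are.

Things in the scene. Friction and masses are not known exactly. Their poses are not given: they have to be found in the camera images.
- jig: fixed aluminium plate 170 mm (x) by 420 mm (y, from -240 to +180), 15 mm thick; origin on the table under the channel's centre line. The channel runs along y between steel rails with inner faces at x = -34 and +34, tops at z = 45 (-x side) and 35 (+x side); its floor is at z = 15. The flip stop is at y = 120, the carrier starts on its -y side and is pushed to +y. Free space above.
- hinge (a point): the flag's stiff hinge, on the jig at x = -60, y = 120, z = 60 mm; axis along the jig's y. It stays where it is left; turning it takes about 0.2 N m. It sits between two dark steel cheeks, 52 mm apart outside, tops at z = 75 mm
- flag: the hinged stop flag: a steel arm 12 mm thick (its x), 24 mm wide (its y), 120 mm long; origin on the hinge axis. Its z runs from hinge to tip, its y is the jig's y. Angle of its z from the vertical: 0 = standing up, 1.57 = fully down, level, z along the jig's +x; it starts at 0 to 0.5. Its -x face is the back when up and the upper face when down: push there.
- paddle (a point): centre of the paddle that ends the arm: 46 mm wide (along y), 12 mm thick, from 90 to 120 mm off the hinge axis; the place to push the flag down
- rest_post (a point): top centre of the dark steel post, 16 by 30 mm, on which the lowered flag lies; 54 mm above the table
- screw_hole (a point): point in the middle of the arm, 60 mm off the hinge, over the channel's centre line when down. Here a set screw with a sprung rubber bumper of 16 mm diameter sticks out of the arm's -y side towards the carrier. The bumper's face lies 32 to 78 mm from this point: set differently each time and not measured, so feel for it. The bumper yields 1 mm per 6 N, is solid after 4 mm.
- carrier: loose wooden block 64 mm (x) by 150 mm (y) by 60 mm high, about 0.6 kg, with three stoppered blue jars that move with it as one piece, tops 102 mm above its underside; origin at the centre of its underside, y along the channel, 2 mm play to each rail. Its sliding drag, some 1 to 9 N, varies. Its end face at y = +75 meets the bumper 45 mm above its underside.
- carrier_grip (a point): centre of the wooden upright grip block on the carrier's -y end: 50 mm (x) by 22 mm (y) and 40 mm high, from 59 to 99 mm above the carrier's underside; its back face is flush with the carrier's -y end face. Push there or pinch it from above.
- tall_jar: bystander: corked blue jar, 54 mm diameter, 115 mm high, origin at its underside
- squat_jar: bystander: wide blue jar with dark lid, 71 mm diameter, 66 mm high, origin at its underside
- spatula: bystander: spatula 180 mm long lying on the table on the robot's side of the jig

How it is judged (in metres and radians):
On the way, in this order (a step that is already met when the one before it is completed fails the run):
1. the flag is fully down (over 1.48 rad) while the carrier is not yet touching it (angle between flag's own z axis and vertical above 1.48 rad and contact force between carrier and flag below 0.1 N), for 0.2 s.
2. the carrier, in the channel, presses on the lowered flag's bumper with 4 to 12 N for 0.6 s (angle between flag's own z axis and vertical above 1.48 rad and contact force between carrier and flag between 4 and 12 N), for 0.6 s.
At the end, for the whole second after the job is handed in: The flag is fully down (over 1.48 rad), the carrier rests in the channel (within 6 mm of its centre line, on its floor within 3 mm, straight within 0.06 rad), still touching the bumper (over 0.2 N) and at rest (angle between flag's own z axis and vertical above 1.48 rad and contact force between carrier and flag above 0.2 N and x of carrier in the frame of jig between -0.006 and 0.006 m and z of carrier in the frame of jig below 0.018 m and angle between the y axis of carrier and the y axis of jig, either way round below 0.06 rad and linear speed of carrier below 0.01 m/s).
It fails at once if the carrier pushes on the stop with 20 N or more (contact force between carrier and flag above 20 N).
It fails at once if the carrier is lifted more than 12 mm off the channel floor (z of carrier in the frame of jig above 0.027 m).
It fails at once if the tall jar is moved more than 20 mm (distance of tall_jar from where it was at the start of the episode above 0.02 m).
It fails at once if the squat jar is moved more than 20 mm (distance of squat_jar from where it was at the start of the episode above 0.02 m).
It fails at once if the spatula is moved more than 20 mm (distance of spatula from where it was at the start of the episode above 0.02 m).
It also fails if it takes over 72 s, if anything falls off the work surface, if the arm or the gripper's body presses on something with over 40 N, if the wrist force passes 120 N, or if a joint passes its speed limit or range.

## Working session

There is one attempt and no reset: what is moved stays moved. The work goes in short steps, Python scripts to look and compute and a tool call to move; the robot and the scene stay as the last step left them, time stands still between calls to the robot, and variables do not carry over. Pictures are saved under pics/ and viewed, at most 10 in all, crops included, and the job is handed in when it is done.

Besides the shell and the picture viewer there is one more tool, called after "Call:" by a JSON object that holds its "fn" and its "kwargs". arm_command: Moves the arm, as the interface text tells. Its arguments: {"type":"object","properties":{"series":{"type":"array"},"fingers":{"type":"number"}},"required":["series"]}

```bash
mkdir -p pics
cat > h.py <<'E'
import numpy as np, cv2
from bench import env
from scipy.optimize import least_squares
def cam(name):
    p=env.camera_params(name); s=env.sense()
    if name=="wrist":
        T=np.array(p["tool_from_camera"]); R=np.array(s["tool_rot"]); 
        return p, R@T[:3,:3], R@T[:3,3]+np.array(s["position"])
    return p, np.array(p["attitude"]), np.array(p["position"])
def ray(c,uv):
    p,R,t=c; f=192/np.tan(np.radians(p["fov_y"])/2)
    d=np.array([(uv[0]-p["cx"])/f,(uv[1]-p["cy"])/f]); u=d.copy()
    for _ in range(20): u=d/(1+p["k1"]*(u@u))
    v=R@np.array([u[0],-u[1],-1]); return t,v/np.linalg.norm(v)
def atz(c,uv,z):
    t,v=ray(c,uv); return t+v*(z-t[2])/v[2]
def tri(rs):
    A=sum(np.eye(3)-np.outer(v,v) for t,v in rs); b=sum((np.eye(3)-np.outer(v,v))@t for t,v in rs)
    x=np.linalg.solve(A,b); return x,[np.linalg.norm(np.cross(x-t,v)) for t,v in rs]
E
python3 - <<'E'
from h import *
np.set_printoptions(precision=1,suppress=True)
s=env.sense(); print(s, env.tip_extent)
C={}
for n in("side","top"):
    C[n]=cam(n); im=env.get_image(n); cv2.imwrite(f"pics/{n}0.png",im); print(n,C[n])
names="jig hinge flag paddle rest_post screw_hole carrier carrier_grip tall_jar squat_jar spatula".split()
for k in names:
    r=[]
    for n in C:
        try: o=env.tip_of(n,k)
        except Exception as e: o=[];print(k,e)
        if o: r.append(ray(C[n],o[0]["uv"])); print(k,n,np.array(o[0]["uv"]),round(o[0]["score"],2),end=" ")
    if len(r)==2: print(*tri(r))
    else: print()
E
```

```text
{'time': 0.0, 'joint_pos': array([ 1.2,  0.4, -0. ,  1.6,  0. ,  1.1, -0.1]), 'qvel': array([ 0.,  0., -0., -0., -0.,  0.,  0.]), 'tau': array([  0. , -86.4,   0.7, -43.5,   0. ,   0. ,   0. ]), 'position': array([ 179.7, -598.3,  303.2]), 'tool_rot': array([[ 1. ,  0.3, -0. ],
       [ 0.3, -1. ,  0. ],
       [-0. , -0. , -1. ]]), 'force': array([-0.1, -0.5, -0.5]), 'wrist_torque': array([-0.1,  0.1,  0. ]), 'grip_force': 0.0, 'gripper_width': 85.07710881375317} 72.6
side ({'fov_y': 53.81325357954326, 'cx': 262.3043577934573, 'cy': 187.15725715623336, 'k1': -0.07288163738710803, 'position': array([299.8, 464.2, 671.3]), 'attitude': array([[-0.8,  0.4, -0.4],
       [-0.5, -0.6,  0.6],
       [ 0. ,  0.7,  0.7]])}, array([[-0.8,  0.4, -0.4],
       [-0.5, -0.6,  0.6],
       [ 0. ,  0.7,  0.7]]), array([299.8, 464.2, 671.3]))
top ({'fov_y': 57.93399287525445, 'cx': 254.0668889401898, 'cy': 187.8439302158952, 'k1': -0.08419012838050918, 'position': array([516.1,  -2.3, 825.4]), 'attitude': array([[ 0. ,  1. , -0.1],
       [-1. ,  0. , -0. ],
       [-0. ,  0.1,  1. ]])}, array([[ 0.
[... 912 characters left out ...]
t64(1.6413054668855425), np.float64(1.641305466885475)]
carrier side [276.3 198.2] 0.85 carrier top [292.7 184.8] 0.76 [609.2 -80.   16.9] [np.float64(0.29567992201609994), np.float64(0.2956799220159437)]
carrier_grip side [285.4 154.1] 0.92 carrier_grip top [321.5 175. ] 0.84 [ 619.7 -130.2  114. ] [np.float64(0.026481751175347325), np.float64(0.02648175117521945)]
tall_jar top [222.2 143.2] 0.68 
squat_jar side [211.  187.3] 0.89 squat_jar top [277.8 128.4] 0.61 [759.1 -36.8   3.8] [np.float64(13.067534492113818), np.float64(13.06753449211396)]
spatula side [331.9 230.5] 0.62 spatula top [288.4 247.7] 0.59 [459.9 -74.7   2.5] [np.float64(1.9770641017683779), np.float64(1.9770641017683976)]
```

```bash
python3 -c "
import cv2,numpy as np
cv2.imwrite('pics/both.png',np.hstack([cv2.imread('pics/top0.png')[60:360,120:420],cv2.imread('pics/side0.png')[60:360,120:420]]))
a=cv2.imread('pics/both.png');cv2.imwrite('pics/both.png',cv2.resize(a,(800,400)))"
```

```text
(no output)
```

View pics/both.png

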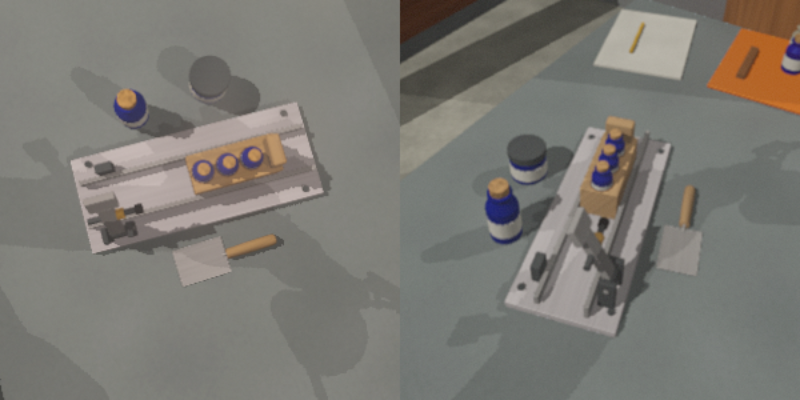

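```bash
cat > fit.py <<'E'
from h import *
np.set_printoptions(precision=3,suppress=True)
C={n:cam(n) for n in("side","top")}
def rt(p): x,y,a=p; return np.array([[np.cos(a),-np.sin(a),0],[np.sin(a),np.cos(a),0],[0,0,1]]),np.array([x,y,0])
def model(q):
    th=q[3]; yc=q[4]; rx=q[5]; fl=lambda r:(-60+r*np.sin(th),120,60+r*np.cos(th))
    return {"hinge":(-60,120,60),"paddle":fl(105),"screw_hole":fl(60),"rest_post":(rx,120,54),"carrier":(0,yc,15),"carrier_grip":(0,yc-64,94),"jig":(0,0,0)}
O=[("hinge","side",278.4,267.8),("hinge","top",208.3,230),("paddle","side",250.5,227.7),("paddle","top",192,210.3),("rest_post","side",224.8,251.8),("rest_post","top",196.6,184.7),("screw_hole","side",263.3,248),("screw_hole","top",200.7,222.3),("carrier","side",276.3,198.2),("carrier","top",292.7,184.8),("carrier_grip","side",285.4,154.1),("carrier_grip","top",321.5,175),("jig","side",263,230.5),("jig","top",253.1,197.1)]
K=[(85,180),(85,-240),(-85,-240),(-85,180)]
PX=[(70,160),(298,103),(323,190),(93,252)]
def res(q):
    R,t=rt(q[:3]); M=model(q); r=[]
    def e(n,u,v,P,w):
        c,d=ray(C[n],(u,v)); X=R@np.array(P)+t; r.extend(w*np.cross(X-c,d))
    for k,n,u,v in O: e(n,u,v,M[k],.5 if k=="jig" else 1)
    for (a,b),(u,v) in zip(K,PX): e("top",120+u*.75,60+v*.75,(a,b,15),1)
    return np.array(r)
s=least_squares(res,[580,14,.24,.4,-90,45],loss="soft_l1",f_scale=3)
if __name__=="__main__":
    print(s.x); print(np.linalg.norm(res(s.x).reshape(-1,3),axis=1))
    R,t=rt(s.x[:3])
    for k,v in model(s.x).items(): print(k,R@np.array(v)+t)
    print(R)
E
python3 fit.py
```

```text
[583.229   8.977   0.278   0.487 -92.608  50.452]
[2.786 6.68  4.94  6.438 5.035 1.051 3.03  3.957 1.71  0.565 7.112 8.352
 2.896 2.668 2.254 4.53  4.11  2.828]
hinge [492.608 107.91   60.   ]
paddle [539.819 121.379 152.816]
screw_hole [519.586 115.607 113.038]
rest_post [598.821 138.214  54.   ]
carrier [608.638 -80.078  15.   ]
carrier_grip [ 626.197 -141.622   94.   ]
jig [583.229   8.977   0.   ]
[[ 0.962 -0.274  0.   ]
 [ 0.274  0.962  0.   ]
 [ 0.     0.     1.   ]]
```

```bash
cat >> h.py <<'E'
def shift(target):
    s=env.sense(); return np.array(s["tool_rot"]).T@(np.array(target)-s["position"])
E
python3 - <<'E'
from h import *
np.set_printoptions(precision=3,suppress=True)
s=env.sense();print(s["tool_rot"],env.camera_params("wrist"),shift((560,40,380)))
E
```

```text
[[ 0.958  0.288 -0.   ]
 [ 0.288 -0.958  0.   ]
 [-0.    -0.    -1.   ]] {'fov_y': 70.21900518574526, 'cx': 254.9522584606825, 'cy': 189.01983797206142, 'k1': -0.062205477335097396, 'tool_from_camera': array([[  0.001,   0.948,   0.319,  83.219],
       [  1.   ,  -0.001,  -0.   ,  -0.505],
       [  0.   ,   0.319,  -0.948, -70.747],
       [  0.   ,   0.   ,   0.   ,   1.   ]])} [ 547.822 -502.192  -76.118]
```

Call:
{"fn": "arm_command", "kwargs": {"series": [{"linear": [0.29,-0.25,-0.04],"twist": 0},{"linear": [0.29,-0.25,-0.04],"twist": 0},{"linear": [0.29,-0.25,-0.04],"twist": 0},{"linear": [0.29,-0.25,-0.04],"twist": 0},{"linear": [0.29,-0.25,-0.04],"twist": 0},{"linear": [0.29,-0.25,-0.04],"twist": 0},{"linear": [0.29,-0.25,-0.04],"twist": 0},{"linear": [0.29,-0.25,-0.04],"twist": 0},{"linear": [0.29,-0.25,-0.04],"twist": 0},{"linear": [0.29,-0.25,-0.04],"twist": 0}], "fingers": 0}}

```text
time: 2.03
position: [386.2, -274.0, 344.4]
tool_rot: [[0.958, 0.288, 0.0], [0.288, -0.958, -0.001], [0.0, 0.001, -1.0]]
force: [0.4, -0.6, 0.3]
gripper_width: 0.3
grip_force: 0.0
```

Call:
{"fn": "arm_command", "kwargs": {"series": [{"linear": [0.29,-0.25,-0.04],"twist": 0},{"linear": [0.29,-0.25,-0.04],"twist": 0},{"linear": [0.29,-0.25,-0.04],"twist": 0},{"linear": [0.29,-0.25,-0.04],"twist": 0},{"linear": [0.29,-0.25,-0.04],"twist": 0},{"linear": [0.29,-0.25,-0.04],"twist": 0},{"linear": [0.29,-0.25,-0.04],"twist": 0},{"linear": [0.29,-0.25,-0.04],"twist": 0},{"linear": [0.29,-0.25,-0.04],"twist": 0},{"linear": [0,0,0],"twist": 0}]}}

```text
time: 2.87
position: [572.9, 21.7, 380.4]
tool_rot: [[0.956, 0.294, 0.001], [0.294, -0.956, 0.003], [0.002, -0.003, -1.0]]
force: [1.1, 0.6, -0.3]
gripper_width: -0.0
grip_force: 0.0
```

Run:
```python
from h import *
np.set_printoptions(precision=2,suppress=True)
s=env.sense();print(s["position"],s["tool_rot"],s["force"],s["time"],env.tip_extent,s["gripper_width"])
c=cam("wrist"); im=env.get_image("wrist"); cv2.imwrite("pics/w1.png",im)
z=dict(hinge=60,rest_post=54,carrier=15,carrier_grip=94,jig=0,paddle=153,screw_hole=113)
for k in z:
    o=env.tip_of("wrist",k)
    if o: print(k,np.array(o[0]["uv"]),o[0]["score"],atz(c,o[0]["uv"],z[k]))
```

```text
[572.92  21.68 380.44] [[ 0.96  0.29  0.  ]
 [ 0.29 -0.96  0.  ]
 [ 0.   -0.   -1.  ]] [ 1.1   0.62 -0.33] 2.8667 72.6 -0.005154378899068739
hinge [184.5 191.5] 0.83 [491.48 110.07  60.  ]
rest_post [182.2 116. ] 0.83 [599.03 139.27  54.  ]
carrier [322.7 147.1] 0.77 [612.98 -78.68  15.  ]
carrier_grip [383.4 158.5] 0.93 [ 630.7  -140.48   94.  ]
jig [263.  147.9] 0.66 [580.67  11.52   0.  ]
paddle [164.5 177.1] 0.88 [539.88 120.83 153.  ]
screw_hole [173.9 185.1] 0.72 [517.77 116.75 113.  ]
```

View pics/w1.png

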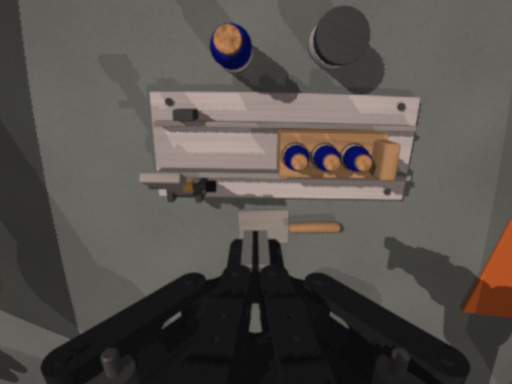

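Run:
```python
from h import *
np.set_printoptions(precision=3,suppress=True)
H=np.array([492,109,60]);e=np.array([.962,.272,0]);R=np.array(env.sense()["tool_rot"])
def P(th,r=104,off=0): return H+e*(r*np.sin(th)-(6+off)*np.cos(th)-11)+np.array([0,0,r*np.cos(th)+(6+off)*np.sin(th)+72.6])
a=H+e*8+np.array([0,0,175]); print(shift(a)/100)
p=a
for th in np.append(np.linspace(.4,1.5,11),1.57):
    q=P(th); print(round(th,2),q,R.T@(q-p)/100); p=q
```

```text
[-0.401 -1.136  1.45 ]
0.4 [515.062 115.521 230.727] [0.16  0.002 0.043]
0.51 [525.222 118.393 226.294] [0.106 0.002 0.044]
0.62 [534.852 121.116 220.73 ] [0.1   0.001 0.056]
0.73 [543.836 123.656 214.099] [0.093 0.001 0.066]
0.84 [552.065 125.983 206.484] [0.086 0.001 0.076]
0.95 [559.441 128.069 197.976] [0.077 0.001 0.085]
1.06 [565.874 129.887 188.677] [0.067 0.001 0.093]
1.17 [571.285 131.417 178.7  ] [0.056 0.001 0.1  ]
1.28 [575.611 132.64  168.166] [0.045 0.001 0.105]
1.39 [578.797 133.541 157.203] [0.033 0.    0.11 ]
1.5 [580.807 134.11  145.942] [0.021 0.    0.113]
1.57 [581.461 134.295 138.683] [0.007 0.    0.073]
```

Call:
{"fn": "arm_command", "kwargs": {"series": [{"linear": [-0.13,-0.38,0],"twist": 0},{"linear": [-0.13,-0.38,0],"twist": 0},{"linear": [-0.14,-0.38,0],"twist": 0},{"linear": [0,0,0.29],"twist": 0},{"linear": [0,0,0.29],"twist": 0},{"linear": [0,0,0.29],"twist": 0},{"linear": [0,0,0.29],"twist": 0},{"linear": [0,0,0.29],"twist": 0},{"linear": [0,0,0],"twist": 0},{"linear": [0,0,0],"twist": 0}]}}

```text
time: 4.1
position: [499.5, 112.2, 234.8]
tool_rot: [[0.958, 0.287, -0.002], [0.287, -0.958, -0.0], [-0.002, -0.001, -1.0]]
force: [-0.8, 0.3, 0.5]
gripper_width: -0.3
grip_force: 0.0
```

Run:
```python
from h import *
np.set_printoptions(precision=2,suppress=True)
s=env.sense();print(s["position"],s["force"])
im=env.get_image("wrist"); im2=env.get_image("side")
cv2.imwrite("pics/w2.png",cv2.resize(np.hstack([im[:,100:400],im2[:,100:400]]),(800,512)))
```

```text
[499.46 112.15 234.83] [-0.81  0.29  0.5 ]
```

View pics/w2.png

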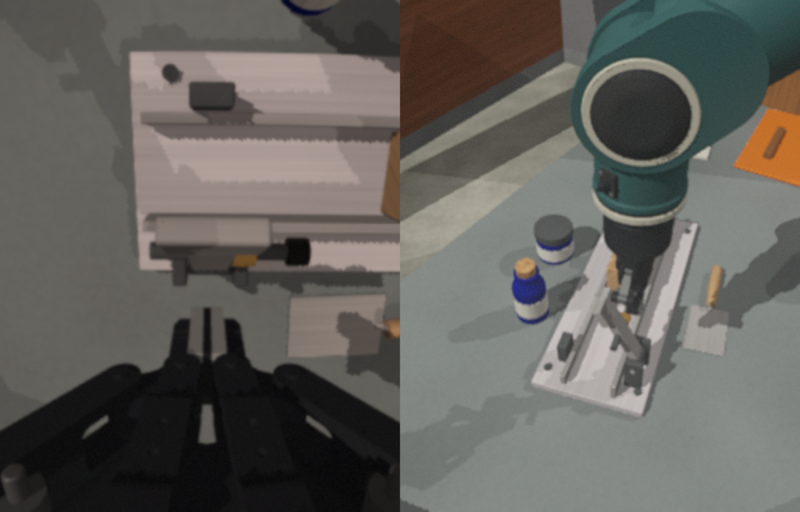

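The fingertips (left view, ~(207,315)) stand behind the paddle (~(213,240)), centred along its width. Sweeping the arc.

Call:
{"fn": "arm_command", "kwargs": {"series": [{"linear": [0.16,0,0.04],"twist": 0},{"linear": [0.105,0,0.045],"twist": 0},{"linear": [0.1,0,0.055],"twist": 0},{"linear": [0.095,0,0.065],"twist": 0},{"linear": [0.085,0,0.075],"twist": 0},{"linear": [0.075,0,0.085],"twist": 0},{"linear": [0.065,0,0.095],"twist": 0},{"linear": [0.055,0,0.1],"twist": 0},{"linear": [0.045,0,0.105],"twist": 0},{"linear": [0.03,0,0.11],"twist": 0}]}}

```text
time: 5.03
position: [578.2, 136.2, 156.2]
tool_rot: [[0.958, 0.288, -0.0], [0.288, -0.958, 0.0], [-0.0, -0.0, -1.0]]
force: [1.1, -0.0, 2.2]
gripper_width: -0.1
grip_force: 0.8
```

Call:
{"fn": "arm_command", "kwargs": {"series": [{"linear": [0.02,0,0.05],"twist": 0},{"linear": [0,0,0.03],"twist": 0},{"linear": [0,0,0.02],"twist": 0},{"linear": [0,0,0.02],"twist": 0},{"linear": [0,0,0.02],"twist": 0},{"linear": [0,0,0.01],"twist": 0},{"linear": [0,0,0.01],"twist": 0},{"linear": [0,0,0],"twist": 0},{"linear": [0,0,0],"twist": 0},{"linear": [0,0,0],"twist": 0}]}}

```text
time: 5.87
position: [579.7, 136.5, 141.4]
tool_rot: [[0.958, 0.288, -0.0], [0.288, -0.958, -0.0], [-0.0, -0.0, -1.0]]
force: [0.8, 0.8, 0.7]
gripper_width: -0.3
grip_force: 0.2
```

Call:
{"fn": "arm_command", "kwargs": {"series": [{"linear": [0,0,0.007],"twist": 0},{"linear": [0,0,0.007],"twist": 0},{"linear": [0,0,0.006],"twist": 0},{"linear": [0,0,0.005],"twist": 0},{"linear": [0,0,0.005],"twist": 0},{"linear": [0,0,0],"twist": 0},{"linear": [0,0,0],"twist": 0},{"linear": [0,0,0],"twist": 0},{"linear": [0,0,0],"twist": 0},{"linear": [0,0,0],"twist": 0}]}}

```text
time: 6.7
position: [579.8, 136.5, 138.6]
tool_rot: [[0.958, 0.288, 0.0], [0.288, -0.958, 0.0], [0.0, 0.0, -1.0]]
force: [0.4, -0.5, 6.8]
gripper_width: 0.1
grip_force: 2.7
```

Call:
{"fn": "arm_command", "kwargs": {"series": [{"linear": [0,0,-0.34],"twist": 0},{"linear": [0,0,-0.34],"twist": 0},{"linear": [0,0,-0.34],"twist": 0},{"linear": [-0.045,0.39,0],"twist": 0},{"linear": [-0.045,0.39,0],"twist": 0},{"linear": [-0.045,0.39,0],"twist": 0},{"linear": [-0.045,0.39,0],"twist": 0},{"linear": [-0.045,0.39,0],"twist": 0},{"linear": [-0.045,0.39,0],"twist": 0},{"linear": [-0.045,0.39,0],"twist": 0}]}}

```text
time: 7.53
position: [628.0, -136.0, 240.3]
tool_rot: [[0.958, 0.288, -0.0], [0.288, -0.958, 0.0], [-0.0, -0.0, -1.0]]
force: [0.6, -0.4, 0.0]
gripper_width: -0.1
grip_force: 0.0
```

Call:
{"fn": "arm_command", "kwargs": {"series": [{"linear": [-0.045,0.39,0],"twist": 0},{"linear": [0,0,0],"twist": 0.0388},{"linear": [0,0,0],"twist": 0.0388},{"linear": [0,0,0],"twist": 0.0388},{"linear": [0,0,0],"twist": 0.0388},{"linear": [0,0,0],"twist": 0.0388},{"linear": [0,0,0],"twist": 0.0388},{"linear": [0,0,0],"twist": 0.0388},{"linear": [0,0,0],"twist": 0.0388},{"linear": [0,0,0],"twist": 0.0388}]}}

```text
time: 8.37
position: [634.8, -172.5, 240.1]
tool_rot: [[0.689, -0.725, -0.001], [-0.725, -0.689, 0.0], [-0.001, 0.0, -1.0]]
force: [0.6, -0.5, -0.2]
gripper_width: 0.3
grip_force: 0.0
```

Call:
{"fn": "arm_command", "kwargs": {"series": [{"linear": [0,0,0],"twist": 0.0388},{"linear": [0,0,0],"twist": 0.0388},{"linear": [0,0,0],"twist": 0.0388},{"linear": [0,0,0],"twist": 0.0388},{"linear": [0,0,0],"twist": 0},{"linear": [0,0,0],"twist": 0},{"linear": [0,0,0],"twist": 0},{"linear": [0,0,0],"twist": 0},{"linear": [0,0,0],"twist": 0},{"linear": [0,0,0],"twist": 0}]}}

```text
time: 9.2
position: [634.9, -172.7, 240.3]
tool_rot: [[0.275, -0.961, -0.0], [-0.961, -0.275, 0.0], [-0.0, 0.0, -1.0]]
force: [0.3, -0.4, -0.8]
gripper_width: 0.0
grip_force: 0.0
```

Run:
```python
from h import *
np.set_printoptions(precision=3,suppress=True)
s=env.sense();print(s["position"],s["tool_rot"],s["force"],s["joint_pos"])
c=cam("wrist"); im=env.get_image("wrist")
for k,z in (("carrier_grip",94),("carrier",15)):
    for o in env.tip_of("wrist",k)[:1]: print(k,np.array(o["uv"]),o["score"],atz(c,o["uv"],z))
im2=env.get_image("side")
for k,z in (("paddle",60),("hinge",60)):
    for o in env.tip_of("side",k)[:1]: print(k,np.array(o["uv"]),o["score"],atz(cam("side"),o["uv"],z))
cv2.imwrite("pics/w3.png",cv2.resize(np.hstack([im[:,100:400],im2[:,100:400]]),(800,512)))
print(shift((636,-175,200)))
```

```text
[ 634.941 -172.743  240.34 ] [[ 0.275 -0.961 -0.   ]
 [-0.961 -0.275  0.   ]
 [-0.     0.    -1.   ]] [ 0.258 -0.357 -0.769] [ 0.274  0.538 -0.078  1.581  0.046  1.025 -2.679]
carrier_grip [252.1 233.9] 0.94 [ 629.078 -139.42    94.   ]
carrier [252.9 247.1] 0.89 [612.441 -81.493  15.   ]
paddle [227.2 253.4] 0.8 [590.577 136.17   60.   ]
hinge [281.3 265. ] 0.89 [488.432 100.68   60.   ]
[ 2.593 -0.295 40.355]
```

View pics/w3.png

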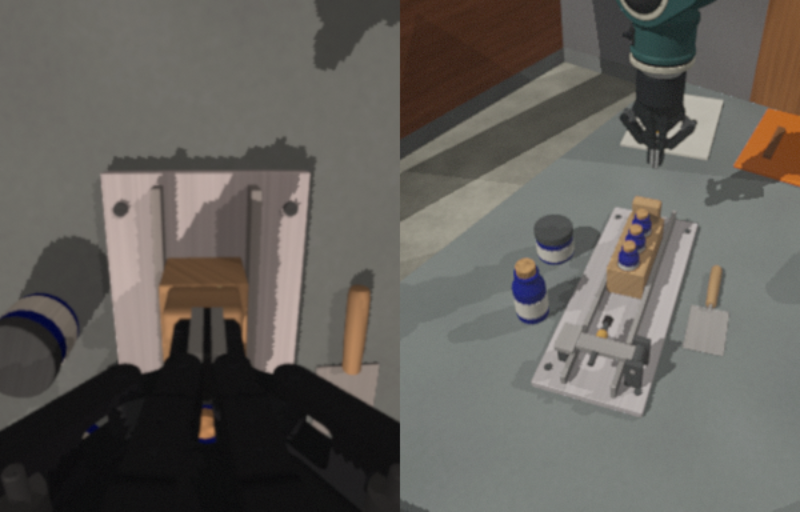

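The flag lies level on its post, with the bumper pointing to the carrier, and the fingers are centred behind the grip. Joint 7 is near its limit, so I turn half round.

Call:
{"fn": "arm_command", "kwargs": {"series": [{"linear": [0,0,0],"twist": -0.0385},{"linear": [0,0,0],"twist": -0.0385},{"linear": [0,0,0],"twist": -0.0385},{"linear": [0,0,0],"twist": -0.0385},{"linear": [0,0,0],"twist": -0.0385},{"linear": [0,0,0],"twist": -0.0385},{"linear": [0,0,0],"twist": -0.0385},{"linear": [0,0,0],"twist": -0.0385},{"linear": [0,0,0],"twist": -0.0385},{"linear": [0,0,0],"twist": -0.0385}]}}

```text
time: 10.33
position: [635.0, -172.6, 240.4]
tool_rot: [[0.997, -0.077, -0.0], [-0.077, -0.997, -0.0], [0.0, 0.0, -1.0]]
force: [-0.7, 0.3, 0.2]
gripper_width: 0.0
grip_force: 0.0
```

Call:
{"fn": "arm_command", "kwargs": {"series": [{"linear": [0,0,0],"twist": -0.0385},{"linear": [0,0,0],"twist": -0.0385},{"linear": [0,0,0],"twist": -0.0385},{"linear": [0,0,0],"twist": -0.0385},{"linear": [0,0,0],"twist": -0.0385},{"linear": [0,0,0],"twist": -0.0385},{"linear": [0,0,0],"twist": -0.0385},{"linear": [0,0,0],"twist": -0.0385},{"linear": [0,0,0],"twist": -0.0385},{"linear": [0,0,0],"twist": -0.0385}]}}

```text
time: 11.17
position: [635.0, -172.7, 240.4]
tool_rot: [[0.425, 0.905, 0.0], [0.905, -0.425, -0.0], [-0.0, 0.0, -1.0]]
force: [0.1, -0.7, -0.4]
gripper_width: 0.0
grip_force: 0.0
```

Call:
{"fn": "arm_command", "kwargs": {"series": [{"linear": [0,0,0],"twist": -0.0385},{"linear": [0,0,0],"twist": -0.0385},{"linear": [0,0,0],"twist": -0.0385},{"linear": [0,0,0],"twist": -0.0385},{"linear": [0,0,0],"twist": -0.0385},{"linear": [0,0,0],"twist": -0.0385},{"linear": [0,0,0],"twist": 0},{"linear": [0,0,0],"twist": 0},{"linear": [0,0,0],"twist": 0},{"linear": [0,0,0],"twist": 0}]}}

```text
time: 12.0
position: [635.0, -172.6, 240.4]
tool_rot: [[-0.275, 0.962, -0.0], [0.962, 0.275, -0.0], [-0.0, -0.0, -1.0]]
force: [-0.4, 0.7, -0.3]
gripper_width: -0.0
grip_force: 0.0
```

Call:
{"fn": "arm_command", "kwargs": {"series": [{"linear": [-0.06,0,0],"twist": 0},{"linear": [0,0,0.3],"twist": 0},{"linear": [0,0,0.3],"twist": 0},{"linear": [0,0,0.25],"twist": 0},{"linear": [0,0,0.15],"twist": 0},{"linear": [0,0,0.1],"twist": 0},{"linear": [0,0,0.05],"twist": 0},{"linear": [0,0,0],"twist": 0},{"linear": [0,0,0],"twist": 0},{"linear": [0,0,0],"twist": 0}]}}

```text
time: 12.83
position: [637.3, -178.5, 126.7]
tool_rot: [[-0.277, 0.961, 0.002], [0.961, 0.277, -0.0], [-0.001, 0.001, -1.0]]
force: [0.3, 0.8, 0.0]
gripper_width: -0.4
grip_force: 0.0
```

Call:
{"fn": "arm_command", "kwargs": {"series": [{"linear": [0.03,0,0],"twist": 0},{"linear": [0.03,0,0],"twist": 0},{"linear": [0.03,0,0],"twist": 0},{"linear": [0.03,0,0],"twist": 0},{"linear": [0.03,0,0],"twist": 0},{"linear": [0.03,0,0],"twist": 0},{"linear": [0.03,0,0],"twist": 0},{"linear": [0.03,0,0],"twist": 0},{"linear": [0.03,0,0],"twist": 0},{"linear": [0.03,0,0],"twist": 0}]}}

```text
time: 13.67
position: [628.4, -149.7, 125.6]
tool_rot: [[-0.277, 0.961, 0.0], [0.961, 0.277, -0.001], [-0.001, 0.0, -1.0]]
force: [0.9, -4.5, 2.3]
gripper_width: 0.1
grip_force: 0.0
```

Run:
```python
from h import *
np.set_printoptions(precision=1,suppress=True)
J=np.array([582,10,0]);u=np.array([-.272,.962,0]);e=np.array([.962,.272,0])
L=lambda X:((X-J)@e,(X-J)@u)
im=env.get_image("side"); c=cam("side"); print("side bumper",L(atz(c,(255.3,240.8),60)))
p=env.camera_params("wrist");T=np.array(p["tool_from_camera"]);R=np.array([[.958,.287,-.002],[.287,-.958,0],[-.002,-.001,-1]])
cw=(p,R@T[:3,:3],R@T[:3,3]+np.array([499.46,112.15,234.83]))
print("wrist face",L(atz(cw,(100+308*.75,250*.75),113)),"paddle c",L(atz(cw,(100+213*.75,240*.75),155)))
print("tcp",L(env.sense()["position"]))
cv2.imwrite("pics/s4.png",cv2.resize(im[130:290,190:350],(600,600),interpolation=cv2.INTER_CUBIC))
```

```text
side bumper (np.float64(-0.1601089292935945), np.float64(73.00211417773504))
wrist face (np.float64(-31.863695474601233), np.float64(63.147102866993684)) paddle c (np.float64(-14.260748673139021), np.float64(117.41268505146803))
tcp (np.float64(1.3352790463701434), np.float64(-165.51727499515613))
```

View pics/s4.png

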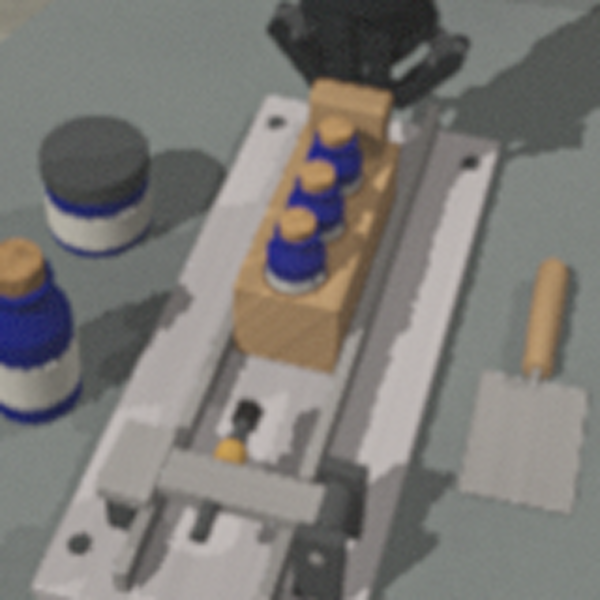

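The bumper's face edge is at about (245,402) in the crop, and the carrier's front bottom edge middle at (285,360).

Run:
```python
from h import *
np.set_printoptions(precision=1,suppress=True)
J=np.array([582,10,0]);u=np.array([-.272,.962,0]);e=np.array([.962,.272,0])
L=lambda X:((X-J)@e,(X-J)@u)
c=cam("side");f=lambda a,b,z:L(atz(c,(190+a*.2667,130+b*.2667),z))
print("bumper",f(247,400,68),"front bottom",f(285,360,15),"front top",f(283,301,75),"grip back top",f(352,82,114),"screw root",f(230,455,60),"flag centre",f(250,478,66))
```

```text
bumper (np.float64(0.01593411273089863), np.float64(68.62810649300201)) front bottom (np.float64(0.7516368273097219), np.float64(-5.945220023685084)) front top (np.float64(0.7708891935235329), np.float64(0.9096139003059711)) grip back top (np.float64(3.6197264394970547), np.float64(-151.91215682421202)) screw root (np.float64(-0.804842431446889), np.float64(99.95092957857358)) flag centre (np.float64(-16.560764203931264), np.float64(114.49695339405181))
```

Call:
{"fn": "arm_command", "kwargs": {"series": [{"linear": [0.03,0,0],"twist": 0},{"linear": [0.03,0,0],"twist": 0},{"linear": [0.03,0,0],"twist": 0},{"linear": [0.03,0,0],"twist": 0},{"linear": [0.03,0,0],"twist": 0},{"linear": [0.03,0,0],"twist": 0},{"linear": [0.03,0,0],"twist": 0},{"linear": [0.03,0,0],"twist": 0},{"linear": [0.03,0,0],"twist": 0},{"linear": [0.03,0,0],"twist": 0}]}}

```text
time: 14.55
position: [620.1, -121.0, 125.5]
tool_rot: [[-0.277, 0.961, 0.0], [0.961, 0.277, -0.0], [-0.0, 0.0, -1.0]]
force: [1.2, -5.5, 2.0]
gripper_width: 0.2
grip_force: 0.0
```

Call:
{"fn": "arm_command", "kwargs": {"series": [{"linear": [0.03,0,0],"twist": 0},{"linear": [0.03,0,0],"twist": 0},{"linear": [0.03,0,0],"twist": 0},{"linear": [0.02,0,0],"twist": 0},{"linear": [0.02,0,0],"twist": 0},{"linear": [0.01,0,0],"twist": 0},{"linear": [0.01,0,0],"twist": 0},{"linear": [0.01,0,0],"twist": 0},{"linear": [0.01,0,0],"twist": 0},{"linear": [0.01,0,0],"twist": 0}]}}

```text
time: 15.38
position: [615.1, -103.8, 125.5]
tool_rot: [[-0.277, 0.961, 0.0], [0.961, 0.277, -0.0], [-0.0, 0.0, -1.0]]
force: [1.7, -5.5, 3.0]
gripper_width: 0.0
grip_force: 0.0
```

Run:
```python
from h import *
np.set_printoptions(precision=1,suppress=True)
J=np.array([582,10,0]);u=np.array([-.272,.962,0]);e=np.array([.962,.272,0])
s=env.sense();d=s["position"]-J;print("tcp",d@e,d@u,d[2],"F",s["force"]@u,s["force"])
im=env.get_image("side");cv2.imwrite("pics/s5.png",cv2.resize(im[130:290,190:350],(600,600),interpolation=cv2.INTER_CUBIC))
```

```text
tcp 0.9410473675089716 -118.45944055303674 125.49777822585718 F -5.79270693890011 [ 1.7 -5.5  3. ]
```

View pics/s5.png

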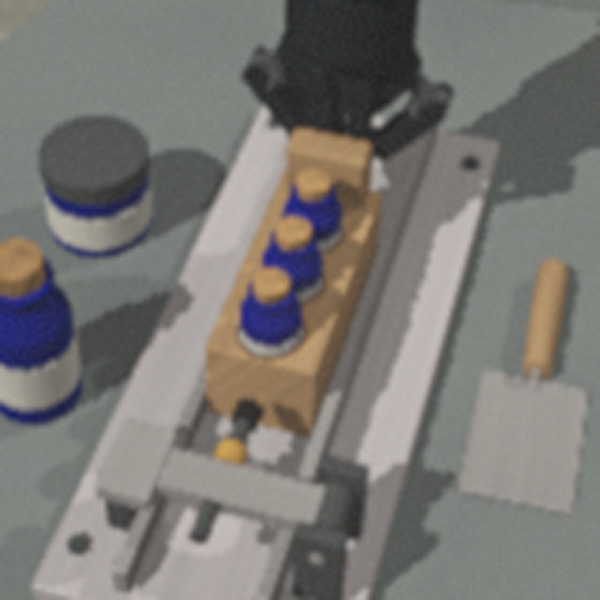

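Call:
{"fn": "arm_command", "kwargs": {"series": [{"linear": [0.01,0,0],"twist": 0},{"linear": [0.01,0,0],"twist": 0},{"linear": [0.01,0,0],"twist": 0},{"linear": [0.01,0,0],"twist": 0},{"linear": [0.01,0,0],"twist": 0},{"linear": [0.01,0,0],"twist": 0},{"linear": [0.005,0,0],"twist": 0},{"linear": [0.005,0,0],"twist": 0},{"linear": [0.005,0,0],"twist": 0},{"linear": [0.005,0,0],"twist": 0}]}}

```text
time: 16.27
position: [612.9, -96.1, 125.5]
tool_rot: [[-0.277, 0.961, 0.0], [0.961, 0.277, -0.0], [-0.0, 0.0, -1.0]]
force: [1.7, -5.2, 3.4]
gripper_width: -0.1
grip_force: 0.0
```

```bash
cat > st.py <<'E'
from h import *
J=np.array([582,10,0]);u=np.array([-.277,.961,0])
s=env.sense();d=s["position"]-J;print("s %.2f z %.1f F %.2f t %.2f"%(d@u,d[2],s["force"]@u,s["time"]))
E
python3 st.py
```

```text
s -110.50 z 125.5 F -5.45 t 16.27
```

Call:
{"fn": "arm_command", "kwargs": {"series": [{"linear": [0.002,0,0],"twist": 0},{"linear": [0.002,0,0],"twist": 0},{"linear": [0.002,0,0],"twist": 0},{"linear": [0.002,0,0],"twist": 0},{"linear": [0.002,0,0],"twist": 0},{"linear": [0.002,0,0],"twist": 0},{"linear": [0.002,0,0],"twist": 0},{"linear": [0.002,0,0],"twist": 0},{"linear": [0.002,0,0],"twist": 0},{"linear": [0.002,0,0],"twist": 0}]}}

```text
time: 17.1
position: [612.4, -94.1, 125.5]
tool_rot: [[-0.277, 0.961, 0.0], [0.961, 0.277, -0.0], [-0.0, 0.0, -1.0]]
force: [2.1, -5.7, 3.7]
gripper_width: -0.1
grip_force: 0.0
```

Call:
{"fn": "arm_command", "kwargs": {"series": [{"linear": [0.002,0,0],"twist": 0},{"linear": [0.002,0,0],"twist": 0},{"linear": [0.002,0,0],"twist": 0},{"linear": [0.002,0,0],"twist": 0},{"linear": [0.002,0,0],"twist": 0},{"linear": [0.002,0,0],"twist": 0},{"linear": [0.002,0,0],"twist": 0},{"linear": [0.002,0,0],"twist": 0},{"linear": [0.002,0,0],"twist": 0},{"linear": [0.002,0,0],"twist": 0}]}}

```text
time: 17.93
position: [611.8, -92.2, 125.5]
tool_rot: [[-0.277, 0.961, 0.0], [0.961, 0.277, -0.0], [-0.0, 0.0, -1.0]]
force: [2.0, -5.7, 2.5]
gripper_width: 0.4
grip_force: 0.0
```

Call:
{"fn": "arm_command", "kwargs": {"series": [{"linear": [0.002,0,0],"twist": 0},{"linear": [0.002,0,0],"twist": 0},{"linear": [0.002,0,0],"twist": 0},{"linear": [0.002,0,0],"twist": 0},{"linear": [0.002,0,0],"twist": 0},{"linear": [0.002,0,0],"twist": 0},{"linear": [0.002,0,0],"twist": 0},{"linear": [0.002,0,0],"twist": 0},{"linear": [0.002,0,0],"twist": 0},{"linear": [0.002,0,0],"twist": 0}]}}

```text
time: 18.77
position: [611.2, -90.3, 125.5]
tool_rot: [[-0.277, 0.961, 0.0], [0.961, 0.277, -0.0], [-0.0, 0.0, -1.0]]
force: [1.0, -5.7, 4.3]
gripper_width: 0.2
grip_force: 0.0
```

Call:
{"fn": "arm_command", "kwargs": {"series": [{"linear": [0.002,0,0],"twist": 0},{"linear": [0.002,0,0],"twist": 0},{"linear": [0.002,0,0],"twist": 0},{"linear": [0.002,0,0],"twist": 0},{"linear": [0.002,0,0],"twist": 0},{"linear": [0.002,0,0],"twist": 0},{"linear": [0.002,0,0],"twist": 0},{"linear": [0.002,0,0],"twist": 0},{"linear": [0.002,0,0],"twist": 0},{"linear": [0.002,0,0],"twist": 0}]}}

```text
time: 19.6
position: [610.7, -88.4, 125.5]
tool_rot: [[-0.277, 0.961, 0.0], [0.961, 0.277, -0.0], [-0.0, 0.0, -1.0]]
force: [1.9, -5.1, 4.3]
gripper_width: -0.1
grip_force: 0.0
```

Call:
{"fn": "arm_command", "kwargs": {"series": [{"linear": [0.002,0,0],"twist": 0},{"linear": [0.002,0,0],"twist": 0},{"linear": [0.002,0,0],"twist": 0},{"linear": [0.002,0,0],"twist": 0},{"linear": [0.002,0,0],"twist": 0},{"linear": [0.002,0,0],"twist": 0},{"linear": [0.002,0,0],"twist": 0},{"linear": [0.002,0,0],"twist": 0},{"linear": [0.002,0,0],"twist": 0},{"linear": [0.002,0,0],"twist": 0}]}}

```text
time: 20.43
position: [610.2, -86.5, 125.5]
tool_rot: [[-0.277, 0.961, 0.0], [0.961, 0.277, -0.0], [-0.0, 0.0, -1.0]]
force: [1.4, -5.2, 2.9]
gripper_width: -0.2
grip_force: 0.0
```

Call:
{"fn": "arm_command", "kwargs": {"series": [{"linear": [0.002,0,0],"twist": 0},{"linear": [0.002,0,0],"twist": 0},{"linear": [0.002,0,0],"twist": 0},{"linear": [0.002,0,0],"twist": 0},{"linear": [0.002,0,0],"twist": 0},{"linear": [0.002,0,0],"twist": 0},{"linear": [0.002,0,0],"twist": 0},{"linear": [0.002,0,0],"twist": 0},{"linear": [0.002,0,0],"twist": 0},{"linear": [0.002,0,0],"twist": 0}]}}

```text
time: 21.27
position: [609.6, -84.5, 125.5]
tool_rot: [[-0.277, 0.961, 0.0], [0.961, 0.277, -0.0], [-0.0, 0.0, -1.0]]
force: [0.7, -5.4, 3.9]
gripper_width: -0.1
grip_force: 0.0
```

Call:
{"fn": "arm_command", "kwargs": {"series": [{"linear": [0.002,0,0],"twist": 0},{"linear": [0.002,0,0],"twist": 0},{"linear": [0.002,0,0],"twist": 0},{"linear": [0.002,0,0],"twist": 0},{"linear": [0.002,0,0],"twist": 0},{"linear": [0.002,0,0],"twist": 0},{"linear": [0.002,0,0],"twist": 0},{"linear": [0.002,0,0],"twist": 0},{"linear": [0.002,0,0],"twist": 0},{"linear": [0.002,0,0],"twist": 0}]}}

```text
time: 22.1
position: [609.1, -83.2, 125.5]
tool_rot: [[-0.277, 0.961, 0.0], [0.961, 0.277, -0.001], [-0.001, 0.0, -1.0]]
force: [2.1, -8.9, 3.0]
gripper_width: 0.2
grip_force: 0.0
```

Contact: force rose by about 3.4 N over the sliding drag (~5.7 N). Ease in 1 mm and read.

Call:
{"fn": "arm_command", "kwargs": {"series": [{"linear": [0.002,0,0],"twist": 0},{"linear": [0.002,0,0],"twist": 0},{"linear": [0.002,0,0],"twist": 0},{"linear": [0.002,0,0],"twist": 0},{"linear": [0.002,0,0],"twist": 0},{"linear": [0,0,0],"twist": 0},{"linear": [0,0,0],"twist": 0},{"linear": [0,0,0],"twist": 0},{"linear": [0,0,0],"twist": 0},{"linear": [0,0,0],"twist": 0}]}}

```text
time: 22.93
position: [608.9, -82.7, 125.5]
tool_rot: [[-0.276, 0.961, 0.001], [0.961, 0.276, -0.001], [-0.002, 0.0, -1.0]]
force: [3.1, -10.5, 3.2]
gripper_width: 0.1
grip_force: 0.0
```

```bash
python3 st.py
```

```text
s -96.59 z 125.5 F -10.92 t 22.93
```

Call:
{"fn": "arm_command", "kwargs": {"series": [{"linear": [0.003,0,0],"twist": 0},{"linear": [0.003,0,0],"twist": 0},{"linear": [0.003,0,0],"twist": 0},{"linear": [0.003,0,0],"twist": 0},{"linear": [0,0,0],"twist": 0},{"linear": [0,0,0],"twist": 0},{"linear": [0,0,0],"twist": 0},{"linear": [0,0,0],"twist": 0},{"linear": [0,0,0],"twist": 0},{"linear": [0,0,0],"twist": 0}]}}

```text
time: 23.77
position: [608.7, -82.1, 125.5]
tool_rot: [[-0.276, 0.961, 0.001], [0.961, 0.276, -0.002], [-0.002, 0.0, -1.0]]
force: [3.5, -12.9, 3.2]
gripper_width: 0.2
grip_force: 0.0
```

```bash
python3 st.py
```

```text
s -95.92 z 125.5 F -13.38 t 23.77
```

Call:
{"fn": "arm_command", "kwargs": {"series": [{"linear": [0,0,0],"twist": 0},{"linear": [0,0,0],"twist": 0},{"linear": [0,0,0],"twist": 0},{"linear": [0,0,0],"twist": 0},{"linear": [0,0,0],"twist": 0},{"linear": [0,0,0],"twist": 0},{"linear": [0,0,0],"twist": 0},{"linear": [0,0,0],"twist": 0},{"linear": [0,0,0],"twist": 0},{"linear": [0,0,0],"twist": 0}]}}

```text
time: 24.6
position: [608.7, -82.1, 125.5]
tool_rot: [[-0.276, 0.961, 0.001], [0.961, 0.276, -0.002], [-0.002, 0.0, -1.0]]
force: [4.2, -14.1, 2.1]
gripper_width: -0.1
grip_force: 0.0
```

```bash
python3 st.py
```

```text
s -95.93 z 125.5 F -14.70 t 24.60
```

Call:
{"fn": "arm_command", "kwargs": {"series": [{"linear": [-0.002,0,0],"twist": 0},{"linear": [-0.002,0,0],"twist": 0},{"linear": [-0.002,0,0],"twist": 0},{"linear": [-0.002,0,0],"twist": 0},{"linear": [-0.002,0,0],"twist": 0},{"linear": [-0.002,0,0],"twist": 0},{"linear": [-0.002,0,0],"twist": 0},{"linear": [-0.002,0,0],"twist": 0},{"linear": [-0.002,0,0],"twist": 0},{"linear": [-0.002,0,0],"twist": 0}]}}

```text
time: 25.43
position: [608.9, -82.3, 125.4]
tool_rot: [[-0.277, 0.961, -0.0], [0.961, 0.277, -0.0], [-0.0, -0.0, -1.0]]
force: [0.8, -4.1, 2.5]
gripper_width: -0.1
grip_force: 0.0
```

```bash
python3 st.py
```

```text
s -96.12 z 125.4 F -4.21 t 25.43
```

Call:
{"fn": "arm_command", "kwargs": {"series": [{"linear": [-0.002,0,0],"twist": 0},{"linear": [-0.002,0,0],"twist": 0},{"linear": [-0.002,0,0],"twist": 0},{"linear": [-0.002,0,0],"twist": 0},{"linear": [-0.002,0,0],"twist": 0},{"linear": [-0.002,0,0],"twist": 0},{"linear": [-0.002,0,0],"twist": 0},{"linear": [-0.002,0,0],"twist": 0},{"linear": [-0.002,0,0],"twist": 0},{"linear": [-0.002,0,0],"twist": 0}]}}

```text
time: 26.27
position: [609.3, -83.9, 125.2]
tool_rot: [[-0.278, 0.961, -0.0], [0.961, 0.278, 0.0], [0.0, -0.0, -1.0]]
force: [-0.4, -0.3, 1.0]
gripper_width: 0.4
grip_force: 0.0
```

Call:
{"fn": "arm_command", "kwargs": {"series": [{"linear": [-0.01,0,0],"twist": 0},{"linear": [-0.02,0,0],"twist": 0},{"linear": [-0.05,0,0],"twist": 0},{"linear": [-0.05,0,0],"twist": 0},{"linear": [-0.1,0,0],"twist": 0},{"linear": [-0.1,0,0],"twist": 0},{"linear": [-0.1,0,0],"twist": 0},{"linear": [0,0,0],"twist": 0},{"linear": [0,0,0],"twist": 0},{"linear": [0,0,0],"twist": 0}]}}

```text
time: 27.1
position: [621.3, -125.0, 125.3]
tool_rot: [[-0.278, 0.961, -0.0], [0.961, 0.278, 0.0], [0.0, 0.0, -1.0]]
force: [0.2, 0.2, -0.5]
gripper_width: -0.1
grip_force: 0.0
```

```bash
python3 st.py;python3 - <<'E'
from h import *
im=env.get_image("side");cv2.imwrite("pics/s6.png",cv2.resize(im[130:290,190:350],(600,600),interpolation=cv2.INTER_CUBIC))
E
```

```text
s -140.65 z 125.3 F 0.14 t 27.10
```

View pics/s6.png

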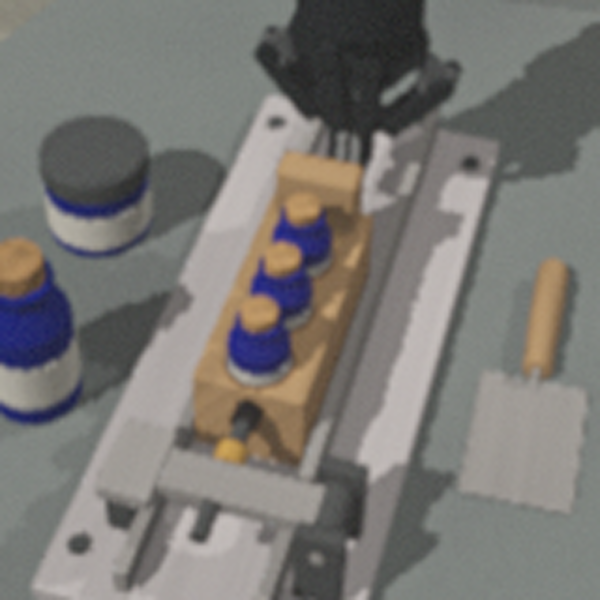

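The flag is level, the bumper (245,415) meets the carrier's end face, and the fingers are clear.

```bash
python3 -c "
from bench import env
print(env.sign_off())"
```

```text
the job is handed in; nothing more can be done
None
```

I've handed the job in at about 27 s of the 72 s allowed; sign-off gave no verdict. The flag is down on its post, and the carrier pressed the bumper with an estimated 8–9 N (arm force less sliding drag) for about 1.5 s. It was then released and looks to be still resting against the bumper, with the jars and spatula untouched.

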